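# Scrape the dust extractor's deck clear, then unlatch and lift out its filter cassette

## Robot

A 7-joint arm with a two-finger parallel gripper is mounted at the origin on the work surface. World frame = base frame: x ahead of the robot, y to its left, z up, the work surface at z = 0. Lengths are in mm, angles in rad, forces in N, time in s.
With the tool pointing down it reaches from about 425 to 1025 mm from the base axis. Payload 3.6 kg.
Tool frame: the origin (TCP) lies midway between the tips of the shut fingers; the grasp point (between the pads) lies 19 mm behind it (env.grip_point_offset is the distance from the TCP to the grasp point, in mm); z points along the fingers, y is the line along which they close (so a half turn about z gives the same grasp; the last joint's range is limited). The gripper opens to 85 mm and grips with 20 to 120 N. Pads are 22 mm wide; open, the fingers measure 114 mm over their backs; the gripper's body (76 mm by 85 mm) begins 54 mm behind the grasp point. The pads swing forward as they close: fully open they stand 13 mm farther back than shut.
Start: joints at [-1.198, 0.591, 0.048, 1.609, -0.033, 0.943, -0.034], TCP at [325.621, 647.766, 231.302] pointing down, gripper open.
Joint ranges: [-2.69, 2.69], [-0.47, 2.24], [-1.27, 1.36], [0.19, 2.51], [-1.53, 4.68], [0.08, 2.07], [-3.09, 3.09]. Speed limits (rad/s): [2.57, 2.57, 3.14, 3.14, 3.14, 3.14, 3.14].

## Interface

Orientations are given as a unit quaternion [x, y, z, w].
In Python, from rig import status, imaging, order, env gives the robot as it stands. The module is installed in compiled form; this text tells all that it offers.
- The arm moves only by the tool jog_arm, never from a script. Its argument "motion" is text: rows parted by semicolons, each of 7 numbers parted by spaces: the turn, a rotation vector about the tool's x, y, z each as a share of 8 degrees, from -1 to 1, then the shift along the tool's x, y, z each as a share of 0.04 m, from -1 to 1, then the gripper's target within -1 to 1 (shut at 1, half-way at 0, fully open at -1). A call has 1 to 5 rows; each row shifts and turns the commanded pose from where the row before left it, along the tool's axes as they then stand; what a row does not reach is not made up. A row lasts 1/10 s, in which the tool goes at most 50 mm and 8.59 degrees, less where a joint would pass 70% of its speed; a pose out of reach is approached as far as the arm can. A call with a number of a shift or a turn outside -1 to 1 is refused whole. A call with a gripper value outside its range is refused whole. The fingers move at their own pace and stop on an object; the grip force is fixed at half the most. Time passes only in rows, so rows that do not move let the fingers close. It gives the time, the measured TCP pose, the force, the opening and the grip force at its end, in the units of the state.
- status.state(): the state, without advancing time (a new reading comes with each control period).
- imaging.get_image(name): name is "side" or "top"; returns a dict with "image" (400x640x3 uint8, red, green, blue), "depth" (400x640 float32, mm along the optical axis (not along the pixel's ray), 0 where there is no reading), "fx", "fy", "cx", "cy" (pixels), "position" and "orientation" of the camera in the world. Camera axes: x right, y down, z forward; pixel columns grow to the right and rows downward; lengths in mm; the calibration is good to about 2 mm. A picture is of the moment at which its call begins.
- order.finish_job(): hands the job in; it is judged then, once.
The state is a dict: "time_s": time; "joint_pos": joint angles; "joint_velocities": joint speeds; "joint_efforts": joint torques, N m; "ee_pos": TCP position; "orientation": TCP orientation; "ft_force": force on the tool from outside, world axes, zero at the start; "wrist_torque": the same for the moment, N m; "opening": finger opening in mm; "grip_force": force on a finger pad.
Only numpy, scipy, OpenCV 4.12 (cv2) and the standard library are available. Lean on these libraries where they do the work, as an engineer would, in place of code of your own. Each camera call takes 0.05 s, during which the arm holds its last target. There are 200 camera calls.

## Task

Take the scraper block and push all three wood chips off the deck of the small bench dust extractor into the black trough at its end, without touching the chips with the gripper, then stand the scraper back upright on the bench. With the deck clear, pinch the filter cassette's two orange side catches together with the fingers, lift the cassette upright out of its well until its underside is at least 3 cm above the deck, and finish while still holding it there, pinched. Leave the other things on the bench where they are.

Things in the scene. Friction and masses are not known exactly. Their poses are not given: they have to be found in the camera images.
- extractor: small, low green bench dust extractor, fixed to the bench, with a flat aluminium deck on top. Origin: on the bench under the deck's middle; z up. Deck: x -80 to +80 mm, y -160 to +160 mm, top 75 mm above the bench. The cassette's well is at x=0, y=+115 mm, the trough at the -y end. At the start the chips' centres lie at y -115 to -5 mm, x -30 to +30 mm
- trough_in (a point): middle of the inner floor of the open black chip trough that stands against the deck's -y end, axes as the extractor's. Inside 172 mm in x, 72 mm in y; floor 8 mm and rim 50 mm above the bench, so the rim is 25 mm lower than the deck
- cassette_mid (a point): centre of the filter cassette (0.2 to 0.45 kg, 110 mm high), 55 mm above its underside, 67 mm above the bench when seated; axes as the extractor's. White foot 100 x 54 x 45 mm (x, y, z) in the well; grey post 60 x 28 mm and two orange catches stick up out of the deck, to 122 mm above the bench. Lugs under the deck's edge lock it until both catches are pressed in
- catch_left_pad (a point): point on the outer (+y) face of the +y catch, 41 mm above cassette_mid and 14 mm below the catch's top. Orange ribbed upright pad, 34 mm wide in x, standing up to 47 mm above the deck, free space outside it. The two catches measure 56 mm over their faces when free, 40 mm when both are fully in
- catch_right_pad (a point): the same on the -y side, facing -y
- catch_left (a joint): inward travel of the +y catch, m: 0 free, 0.008 fully in against its stop; spring 3 N rising to 7 N. Its lug clears the deck's edge from about 0.006
- catch_right (a joint): the same for the -y catch
- scraper_mid (a point): centre of the scraper block, 33 mm above its underside; z up, long axis x. Wooden foot with steel edge 130 x 26 x 22 mm (x, y, z); on it a red upright grip rib 70 mm long in x, 20 mm thick in y, from 22 to 66 mm above the underside. About 0.18 kg. It starts standing on the bench off the extractor's +y end
- chip_a_mid (a point): centre of a dark brown hardwood chip, 32 x 22 x 14 mm, loose, lying flat on the deck
- chip_b_mid (a point): the same, a pale yellow chip
- chip_c_mid (a point): the same, a reddish chip
- glue_bottle: bystander, to be left alone: white glue bottle with yellow label and red cap, 56 mm across, 130 mm tall. Origin: centre of its underside
- lacquer_can: bystander, to be left alone: red can, 64 mm across, 130 mm tall. Origin: centre of its underside
- screw_jar: bystander, to be left alone: glass jar with steel lid, 52 mm across, 60 mm tall. Origin: centre of its underside
- offcut_block: bystander, to be left alone: dark red hardwood block, 45 x 100 x 35 mm (x, y, z). Origin: centre of its underside
- tape_roll: bystander, to be left alone: yellow roll of tape lying flat, 90 mm across, 30 mm tall. Origin: centre of its underside
- mug: bystander, to be left alone: blue mug, 76 mm across, 85 mm tall, handle at its +y. Origin: centre of its underside

How it is judged (in metres and radians):
On the way, in this order (a step that is already met when the one before it is completed fails the run):
1. the scraper is brought up on to the deck (z of scraper_mid in the frame of extractor between 0.09 and 0.135 m and y of scraper_mid in the frame of extractor between -0.16 and 0.09 m and x of scraper_mid in the frame of extractor between -0.08 and 0.08 m), for 0.1 s.
2. all three chips lie in the trough (y of chip_a_mid in the frame of extractor between -0.24 and -0.16 m and x of chip_a_mid in the frame of extractor between -0.09 and 0.09 m and z of each of chip_a_mid, chip_b_mid, chip_c_mid in the frame of extractor below 0.066 m and y of chip_b_mid in the frame of extractor between -0.24 and -0.16 m and x of chip_b_mid in the frame of extractor between -0.09 and 0.09 m and y of chip_c_mid in the frame of extractor between -0.24 and -0.16 m and x of chip_c_mid in the frame of extractor between -0.09 and 0.09 m), for 0.2 s.
3. the scraper stands on the bench, let go (height (world z) of scraper_mid below 0.038 m and angle between scraper_mid's own z axis and vertical below 0.2 rad and contact force between the fingers and scraper below 0.1 N), for 0.2 s.
4. both catches are pinched in, the cassette still in its well (value of joint each of catch_left, catch_right above 0.005 m and height (world z) of cassette_mid below 0.085 m), for 0.05 s.
At the end, for the whole second after the job is handed in: All chips lie inside the trough; the scraper stands upright (0.2 rad) on the bench; the fingers hold the cassette with both catches pressed in at least 4 mm, its underside at least 25 mm above the deck, upright within 0.35 rad, touching neither extractor nor scraper (all of step 2 and height (world z) of scraper_mid below 0.038 m and angle between scraper_mid's own z axis and vertical below 0.2 rad and height (world z) of cassette_mid above 0.155 m and angle between cassette_mid's own z axis and vertical below 0.35 rad and value of joint each of catch_left, catch_right above 0.004 m and contact force between the fingers and cassette above 2 N and contact force between cassette and extractor below 0.1 N and contact force between cassette and scraper below 0.1 N); the arm keeps its last pose, push and grip.
It fails at once if a chip is touched by the gripper or arm (contact force between any of the fingers, the arm and chip_a above 0.2 N).
It fails at once if a chip is touched by the gripper or arm (contact force between any of the fingers, the arm and chip_b above 0.2 N).
It fails at once if a chip is touched by the gripper or arm (contact force between any of the fingers, the arm and chip_c above 0.2 N).
It fails at once if the cassette is lifted while a chip is still on the deck (height (world z) of cassette_mid above 0.09 m and y of any of chip_a_mid, chip_b_mid, chip_c_mid in the frame of extractor above -0.16 m).
It fails at once if a bystander is pushed more than 3 cm from its place (distance of any of glue_bottle, lacquer_can, screw_jar, offcut_block, tape_roll, mug from where it was at the start of the episode above 0.03 m).
It also fails if it takes over 58 s, if anything falls off the work surface, if the arm or the gripper's body presses on something with over 40 N, if the wrist force passes 120 N, or if a joint passes its speed limit or range.

## Working session

There is one attempt and no reset: what is moved stays moved. The work goes in short steps, Python scripts to look and compute and a tool call to move; the robot and the scene stay as the last step left them, time stands still between calls to the robot, and variables do not carry over. Pictures are saved under pics/ and viewed, at most 10 in all, crops included, and the job is handed in when it is done.

Besides the shell and the picture viewer there is one more tool, called after "Request:" as name(argument=value, ...), one argument or row to a line, values as JSON. jog_arm: Moves the arm, as the interface text tells. Its arguments: {"type":"object","properties":{"motion":{"type":"string"}},"required":["motion"]}

```bash
mkdir -p pics
cat > h.py <<'E'
import numpy as np, cv2
from scipy.spatial.transform import Rotation as R
from rig import status, imaging, order, env
def shot(n,f):
    d=imaging.get_image(n); cv2.imwrite(f'pics/{f}.png',d['image'][:,:,::-1]); np.save(f'pics/{f}.npy',d,allow_pickle=True); return d
def load(f): return np.load(f'pics/{f}.npy',allow_pickle=True).item()
def world(d):
    v,u=np.mgrid[:400,:640]; z=d['depth']
    p=np.stack([(u-d['cx'])/d['fx']*z,(v-d['cy'])/d['fy']*z,z],-1)
    w=p@R.from_quat(d['orientation']).as_matrix().T+np.array(d['position'])
    w[z==0]=np.nan; return w
E
python3 - <<'E'
from h import *
for n in('top','side'):
    d=shot(n,n+'0'); print(d['position'],d['orientation'],d['fx'])
print(status.state())
E
```

```text
[ 379.11133821    2.55247707 1196.02615763] [-0.70363283  0.70416225 -0.06750845  0.06707443] 386.6542065328329
[ 338.33610386 -609.75558058  885.5903059 ] [ 0.92587937 -0.17601628  0.06887493 -0.32714202] 369.0701130514105
{'time_s': 0.1, 'joint_pos': array([-1.1984774 ,  0.5920495 ,  0.04834373,  1.60972892, -0.03331806,
        0.94275616, -0.03369227]), 'joint_velocities': array([-0.00012712, -0.00193122,  0.00059678, -0.00247046, -0.00025454,
        0.00112517, -0.00032383]), 'joint_efforts': array([ 4.52223059e-03, -5.49995112e+01,  1.55314744e+00, -1.98824841e+01,
        9.70720430e-03,  3.84214960e-03, -6.21173939e-06]), 'ee_pos': array([325.29666396, 647.04865488, 230.2272837 ]), 'orientation': array([ 2.30788001e-01,  9.73003473e-01, -1.05196629e-03, -1.84368724e-04]), 'ft_force': array([0.00389703, 0.1145322 , 0.07128723]), 'wrist_torque': array([ 0.0191695 ,  0.01473011, -0.00297415]), 'grip_force': 0.0, 'opening': 85.13936075392738}
```

View pics/top0.png

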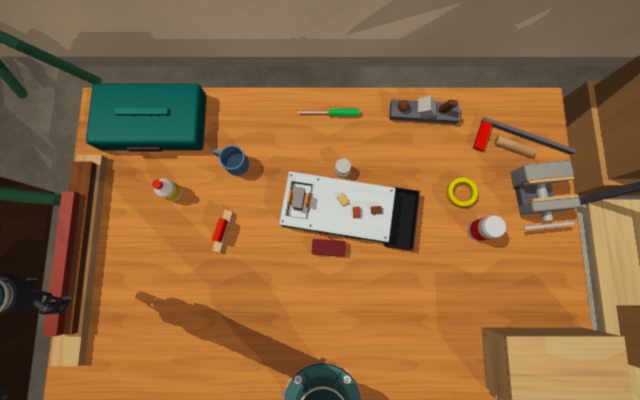

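View pics/side0.png

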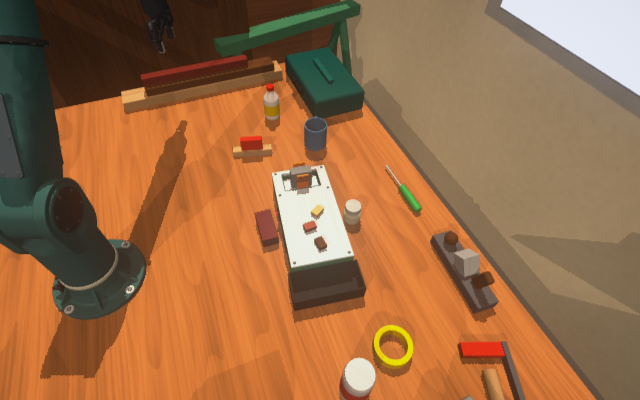

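The top view has +y to the left and +x up. The scraper is at (222,231), the cassette at (299,200), the chips at (343,199), (357,212) and (377,210), and the trough at (402,218). The side view agrees. Next I measure these positions.

Run:
```python
from h import *
d=load('top0'); w=world(d); im=d['image'].astype(int); z=w[...,2]
def rect(m,name):
    p=w[m][:,:2].astype(np.float32); print(name,m.sum(),cv2.minAreaRect(p),'med z',np.median(w[m][:,2]))
def box(u0,u1,v0,v1):
    b=np.zeros((400,640),bool); b[v0:v1,u0:u1]=1; return b
rect(box(270,400,165,250)&(z>71)&(z<79),'deck')
rect(box(270,330,170,230)&(z>105)&(z<130),'cass top')
rect(box(205,240,205,258)&(z>52)&(z<80),'rib')
rect(box(205,240,205,258)&(z>12)&(z<30),'foot')
rect(box(205,240,205,258)&(z>12),'scr')
for n,b in(('c_yel',(333,352,190,208)),('c_red',(350,364,204,220)),('c_dark',(369,385,203,218))): rect(box(*b)&(z>83),n)
rect(box(385,425,180,255)&(z>40)&(z<60),'trough')
for n,b in(('jar',(333,354,156,180)),('block',(308,350,235,260)),('mug',(210,250,142,178)),('bottle',(150,185,172,205))): 
    m=box(*b)&(z>12)&(z<140); print(n,np.nanmin(w[m],0),np.nanmax(w[m],0))
# projections into pixel: side check of scraper
```

```text
deck 3601 ((558.5758666992188, -46.36375427246094), (319.78094482421875, 160.3998260498047), 80.73391723632812) med z 73.07111917514021
cass top 274 ((576.667724609375, 67.32223510742188), (57.10233688354492, 60.13587951660156), 80.52468872070312) med z 116.49955161268872
rib 178 ((490.65789794921875, 303.49505615234375), (21.17630386352539, 68.95486450195312), 74.42814636230469) med z 62.95771646513913
foot 233 ((490.338623046875, 303.11834716796875), (27.192363739013672, 129.0109100341797), 75.06307983398438) med z 19.495117859105676
scr 458 ((490.338623046875, 303.11834716796875), (27.192363739013672, 129.0109100341797), 75.06307983398438) med z 28.264128846282347
c_yel 74 ((576.00830078125, -60.983001708984375), (31.633655548095703, 21.696943283081055), 29.271038055419922) med z 86.1112638603571
c_red 86 ((538.1357421875, -100.31587219238281), (20.74531364440918, 30.31627655029297), 88.95523071289062) med z 85.99556777176815
c_dark 77 ((545.3175659179688, -158.29989624023438), (21.178335189819336, 31.65070915222168), 1.014108657836914) med z 86.19706240720939
trough 205 ((526.9793701171875, -242.50071716308594), (83.75049591064453, 180.40786743164062), 80.18899536132812) med z 46.67188214917405
jar [638.67661086 -87.59383307  13.66352166] [705.87608976 -33.28515054  74.8858312 ]
block [416.65066363 -81.12532611  13.13091128] [477.6433865   29.72862058  74.33045727]
mug [666.89931093 231.77276716  12.05901189] [743.17291841 338.22173699  87.05624384]
bottle [584.46283271 438.89227152  12.94576621] [639.17810345 495.96130699 131.66048377]
```

Run:
```python
from h import *
a=load('top0')['image']; c=cv2.resize(a[165:260,200:425],None,fx=3.5,fy=3.5,interpolation=cv2.INTER_CUBIC); cv2.imwrite('pics/c1.png',c[:,:,::-1])
```

```text
(no output)
```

View pics/c1.png

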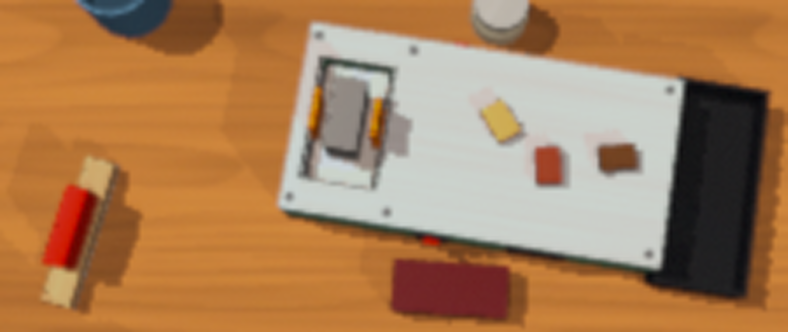

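The deck yaws by -9.3° and the scraper by -15°. I turn the tool to match the scraper's y axis (75°) and travel to a point above it.

Request:
jog_arm(
  motion="0 0 -1 0 0 0 -1; 0 0 -0.46 0 0 0 -1; 0 0 0 -0.5 -0.6 0 -1; 0 0 0 -0.776 -0.905 0 -1; 0 0 0 -0.776 -0.905 0 -1",
)

```text
time_s: 0.6
ee_pos: [379.6, 532.4, 230.6]
orientation: [0.129, 0.992, -0.0, -0.0]
ft_force: [0.9, -0.2, 0.4]
opening: 85.5
grip_force: 0.0
```

Request:
jog_arm(
  motion="0 0 0 -0.776 -0.905 0 -1; 0 0 0 -0.776 -0.905 0 -1; 0 0 0 -0.776 -0.905 0 -1; 0 0 0 -0.5 -0.5 0 -1; 0 0 0 0 0 0 -1",
)

```text
time_s: 1.1
ee_pos: [459.1, 373.4, 231.0]
orientation: [0.135, 0.991, -0.002, 0.001]
ft_force: [0.0, 0.1, 0.4]
opening: 85.6
grip_force: 0.0
```

```bash
cat >> h.py <<'E'
def go(x,y,z,yaw):
    "print needed shift (units of 40 mm, tool axes) and turn (units of 8 deg)"
    s=status.state(); q=R.from_quat(s['orientation'])
    a=np.radians(yaw); t=R.from_matrix(np.array([[-np.sin(a),np.cos(a),0],[np.cos(a),np.sin(a),0],[0,0,-1]]).T)
    t=R.from_matrix(np.column_stack([[-np.sin(a)*-1*-1,np.cos(a),0],[np.cos(a),np.sin(a),0],[0,0,-1]]))
    print('turn',(np.degrees((q.inv()*t).as_rotvec())/8).round(2),'shift',(t.inv().apply(np.array([x,y,z])-s['ee_pos'])/40).round(2),s['ee_pos'].round(1),s['time_s'])
E
sed -i '/^    a=np.radians(yaw); t=/c\    a=np.radians(yaw)' h.py; sed -i 's/-np.sin(a)\*-1\*-1/-np.sin(a)/' h.py
python3 -c "
from h import *
go(490.5,303.3,120,75)"
```

```text
turn [-0.03  0.01 -0.07] shift [-1.21 -1.49  2.77] [459.1 373.4 231. ] 1.1
```

Request:
jog_arm(
  motion="-0.03 0.01 -0.07 -0.6 -0.75 0.6 -1; 0 0 0 -0.61 -0.74 0.6 -1; 0 0 0 0 0 0.8 -1; 0 0 0 0 0 0.77 -1; 0 0 0 0 0 0 -1",
)

```text
time_s: 1.6
ee_pos: [484.4, 309.3, 116.6]
orientation: [0.125, 0.992, -0.0, -0.004]
ft_force: [-0.8, -0.2, 0.7]
opening: 85.5
grip_force: 0.0
```

```bash
python3 -c "
from h import *
d=shot('top','t1'); shot('side','s1')
go(490.5,303.3,36,75)
a=cv2.imread('pics/t1.png')[180:280,170:290]; b=cv2.imread('pics/s1.png')[90:190,190:310]
cv2.imwrite('pics/c2.png',cv2.resize(np.hstack([a,b]),None,fx=3.3,fy=3.3))"
```

```text
turn [ 0.03 -0.02  0.08] shift [-0.14 -0.17  2.1 ] [486.9 311.3 120.2] 1.7
```

View pics/c2.png

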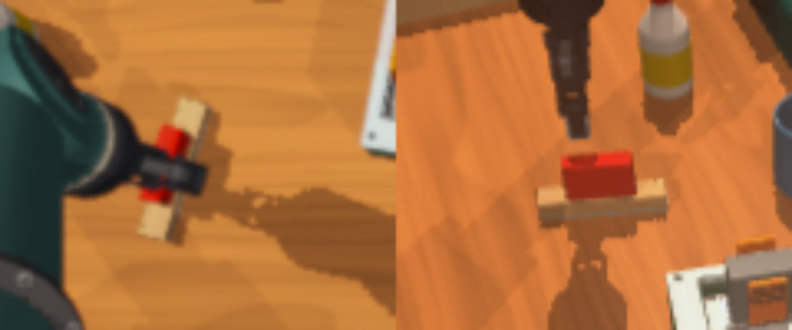

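The fingers straddle the rib roughly, with about 8 mm still to correct. I'll let it settle once and then descend.

Request:
jog_arm(
  motion="0 0 0 0 0 0 -1; 0 0 0 0 0 0 -1",
)

```text
time_s: 1.9
ee_pos: [488.3, 311.6, 122.0]
orientation: [0.125, 0.992, 0.003, 0.001]
ft_force: [0.2, -0.3, 0.1]
opening: 84.8
grip_force: 0.0
```

```bash
python3 -c "
from h import *
go(490.5,303.3,36,75)"
```

```text
turn [0.05 0.   0.08] shift [-0.11 -0.19  2.15] [488.3 311.6 122. ] 1.9
```

Request:
jog_arm(
  motion="0.05 0 0.08 -0.11 -0.19 0 -1; 0 0 0 0 0 0.6 -1; 0 0 0 0 0 0.6 -1; 0 0 0 0 0 0.5 -1; 0 0 0 0 0 0.3 -1",
)

```text
time_s: 2.4
ee_pos: [489.7, 300.9, 39.6]
orientation: [0.132, 0.991, -0.002, -0.001]
ft_force: [-0.0, 0.5, 0.1]
opening: 85.3
grip_force: 0.0
```

Request:
jog_arm(
  motion="0 0 0 0 0 0.1 -1; 0 0 0 0 0 0 -1; 0 0 0 0 0 0 -1",
)

```text
time_s: 2.7
ee_pos: [490.4, 302.0, 37.2]
orientation: [0.131, 0.991, -0.001, -0.0]
ft_force: [0.6, 1.0, 0.2]
opening: 85.4
grip_force: 0.0
```

```bash
python3 -c "
from h import *
go(490.5,303.3,36,75)"
```

```text
turn [-0.01 -0.   -0.01] shift [0.01 0.03 0.03] [490.4 302.   37.2] 2.7
```

Well placed, so I close on the rib.

Request:
jog_arm(
  motion="0 0 0 0 0.03 0 1; 0 0 0 0 0 0 1; 0 0 0 0 0 0 1; 0 0 0 0 0 0 1; 0 0 0 0 0 0 1",
)

```text
time_s: 3.2
ee_pos: [490.2, 303.1, 36.5]
orientation: [0.131, 0.991, -0.001, -0.001]
ft_force: [0.5, 0.4, 1.5]
opening: 19.0
grip_force: 61.6
```

Request:
jog_arm(
  motion="0 0 0 0 0 0 1; 0 0 0 0 0 0 1; 0 0 0 0 0 -0.3 1; 0 0 0 0 0 -0.3 1; 0 0 0 0 0 0 1",
)

```text
time_s: 3.7
ee_pos: [491.1, 303.4, 62.2]
orientation: [0.131, 0.991, -0.0, 0.0]
ft_force: [-0.4, 0.4, -1.9]
opening: 19.1
grip_force: 61.0
```

Request:
jog_arm(
  motion="0 0 0 0 0 -0.7 1; 0 0 0 0 0 -0.9 1; 0 0 0 0 0 -0.9 1; 0 0 0 0 0 -0.7 1; 0 0 -0.7 0 0 -0.3 1",
)

```text
time_s: 4.2
ee_pos: [491.5, 303.9, 203.5]
orientation: [0.082, 0.997, 0.0, 0.001]
ft_force: [0.5, 0.4, -1.4]
opening: 19.2
grip_force: 61.2
```

```bash
python3 -c "
from h import *
go(565.8,-2,200,80.73)"
```

```text
turn [ 0.    0.02 -0.01] shift [-3.06 -7.25  0.09] [491.5 303.9 203.5] 4.2
```

Request:
jog_arm(
  motion="0 0 0 -0.3 -0.6 0 1; 0 0 0 -0.35 -0.8 0 1; 0 0 0 -0.35 -0.85 0 1; 0 0 0 -0.35 -0.85 0 1; 0 0 0 -0.35 -0.85 0 1",
)

```text
time_s: 4.7
ee_pos: [531.1, 134.5, 200.7]
orientation: [0.083, 0.997, -0.001, -0.001]
ft_force: [-0.1, -0.7, -1.9]
opening: 18.9
grip_force: 61.0
```

Request:
jog_arm(
  motion="0 0 0 -0.35 -0.85 0 1; 0 0 0 -0.35 -0.85 0 1; 0 0 0 -0.35 -0.8 0 1; 0 0 0 -0.3 -0.7 0 1; 0 0 0 0 0 0 1",
)

```text
time_s: 5.2
ee_pos: [564.0, -5.7, 201.1]
orientation: [0.087, 0.996, -0.003, -0.0]
ft_force: [0.2, -0.0, -2.0]
opening: 19.1
grip_force: 61.1
```

Request:
jog_arm(
  motion="0 0 0 0 0 0 1; 0 0 0 0 0 0 1",
)

```text
time_s: 5.4
ee_pos: [563.0, 2.3, 200.8]
orientation: [0.082, 0.997, -0.001, -0.001]
ft_force: [0.2, 1.1, -2.5]
opening: 19.0
grip_force: 61.1
```

```bash
python3 -c "
from h import *
go(565.8,-2,113.5,80.73)"
```

```text
turn [-0.01 -0.02 -0.02] shift [-0.09 -0.09  2.18] [563.    2.3 200.8] 5.4
```

Request:
jog_arm(
  motion="0 0 0 -0.09 -0.09 0 1; 0 0 0 0 0 0.6 1; 0 0 0 0 0 0.6 1; 0 0 0 0 0 0.5 1; 0 0 0 0 0 0.3 1",
)

```text
time_s: 5.9
ee_pos: [565.7, -2.3, 119.4]
orientation: [0.082, 0.997, -0.001, -0.002]
ft_force: [-0.2, -0.6, -1.9]
opening: 19.1
grip_force: 61.0
```

Request:
jog_arm(
  motion="0 0 0 0 0 0.15 1; 0 0 0 0 0 0 1; 0 0 0 0 0 0 1",
)

```text
time_s: 6.2
ee_pos: [567.1, -3.1, 115.5]
orientation: [0.083, 0.997, -0.001, -0.0]
ft_force: [0.3, -0.8, -2.0]
opening: 19.4
grip_force: 61.0
```

```bash
python3 -c "
from h import *
shot('side','s2')
go(565.8,-2,113.5,80.73)
a=cv2.imread('pics/s2.png')[130:310,230:390]
cv2.imwrite('pics/c3.png',cv2.resize(a,None,fx=3.3,fy=3.3))"
```

```text
turn [-0.02  0.   -0.03] shift [0.04 0.02 0.06] [567.2  -3.2 115.8] 6.25
```

View pics/c3.png

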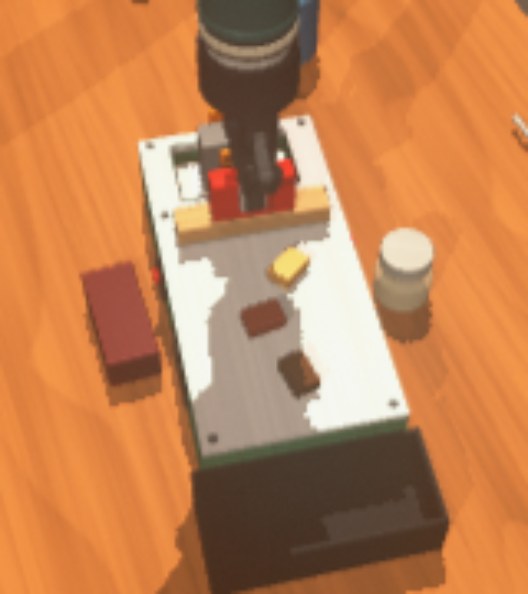

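The scraper stands across the deck with all chips ahead of it. I push in steps at about 100 mm/s.

Request:
jog_arm(
  motion="0 0 0 0.02 -0.2 0.05 1; 0 0 0 0 -0.3 0 1; 0 0 0 0 -0.3 0 1; 0 0 0 0 -0.3 0 1; 0 0 0 0 -0.3 0 1",
)

```text
time_s: 6.75
ee_pos: [556.0, -60.3, 113.1]
orientation: [0.083, 0.997, -0.001, -0.001]
ft_force: [0.2, -0.0, -2.4]
opening: 19.0
grip_force: 60.9
```

Request:
jog_arm(
  motion="0 0 0 0 -0.3 0 1; 0 0 0 0 -0.3 0 1; 0 0 0 0 -0.3 0 1; 0 0 0 0 -0.3 0 1; 0 0 0 0 -0.3 0 1",
)

```text
time_s: 7.25
ee_pos: [546.2, -118.6, 113.1]
orientation: [0.083, 0.997, -0.001, -0.001]
ft_force: [-0.2, 0.1, -2.4]
opening: 19.2
grip_force: 61.0
```

```bash
python3 -c "
from h import *
go(532,-209.3,113.5,80.73)"
```

```text
turn [-0.02 -0.01 -0.03] shift [-0.01 -2.3  -0.01] [ 546.2 -118.6  113.1] 7.25
```

Request:
jog_arm(
  motion="0 0 0 0 -0.2 0 1; 0 0 0 0 -0.2 0 1; 0 0 0 0 -0.2 0 1; 0 0 0 0 -0.2 0 1; 0 0 0 0 -0.2 0 1",
)

```text
time_s: 7.75
ee_pos: [539.9, -157.4, 113.3]
orientation: [0.082, 0.997, -0.001, -0.001]
ft_force: [0.2, 0.3, -2.0]
opening: 19.3
grip_force: 61.0
```

Request:
jog_arm(
  motion="0 0 0 0 -0.2 0 1; 0 0 0 0 -0.2 0 1; 0 0 0 0 -0.25 0 1; 0 0 0 0 -0.25 0 1; 0 0 0 0 -0.25 0 1",
)

```text
time_s: 8.25
ee_pos: [532.1, -203.5, 113.4]
orientation: [0.083, 0.997, -0.001, -0.001]
ft_force: [0.2, 0.1, -2.2]
opening: 19.1
grip_force: 61.0
```

Request:
jog_arm(
  motion="0 0 0 0 -0.1 0 1; 0 0 0 0 0 0 1",
)

```text
time_s: 8.45
ee_pos: [531.3, -207.6, 113.4]
orientation: [0.084, 0.996, -0.001, -0.001]
ft_force: [-0.0, 1.8, -1.5]
opening: 19.2
grip_force: 61.0
```

```bash
python3 -c "
from h import *
shot('side','s3');shot('top','t3')
go(532,-209.3,113.5,80.73)
a=cv2.imread('pics/s3.png')[180:340,240:400]; b=cv2.imread('pics/t3.png')[140:300,310:470]
cv2.imwrite('pics/c4.png',cv2.resize(np.hstack([a,b]),None,fx=2.5,fy=2.5,interpolation=2))"
```

```text
turn [-0.02 -0.01 -0.03] shift [-0.02 -0.08 -0.  ] [ 531.7 -206.1  113.4] 8.55
```

View pics/c4.png

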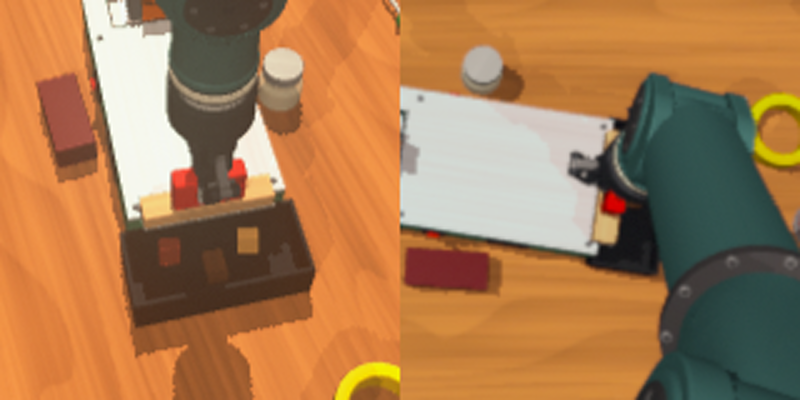

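All three chips lie in the trough (side crop: red (170,252), dark (215,265), yellow (248,240)) and the deck is clear. I lift the scraper and carry it back.

Request:
jog_arm(
  motion="0 0 0 0 0 -0.4 1; 0 0 0 0 0 -0.7 1; 0 0 0 0 0 -0.7 1; 0 0 0 0.1 0.5 -0.5 1; 0 0 0 0.2 0.8 0 1",
)

```text
time_s: 9.05
ee_pos: [531.2, -154.8, 208.6]
orientation: [0.085, 0.996, -0.002, 0.003]
ft_force: [0.5, 0.8, -3.2]
opening: 19.3
grip_force: 61.1
```

Request:
jog_arm(
  motion="0 0 0 0.2 0.9 0 1; 0 0 0 0.2 0.9 0 1; 0 0 0 0.2 0.9 0 1; 0 0 0 0.2 0.9 0 1; 0 0 0 0.2 0.9 0 1",
)

```text
time_s: 9.55
ee_pos: [518.2, 33.6, 205.0]
orientation: [0.082, 0.997, -0.001, -0.001]
ft_force: [0.5, 0.2, -2.1]
opening: 19.3
grip_force: 61.1
```

```bash
python3 -c "
from h import *
go(490.5,303.3,200,75)"
```

```text
turn [-0.02 -0.01  0.7 ] shift [2.41 6.33 0.12] [518.2  33.6 205. ] 9.55
```

Request:
jog_arm(
  motion="0 0 0.7 0.3 0.5 0 1; 0 0 0 0.3 0.8 0 1; 0 0 0 0.3 0.85 0 1; 0 0 0 0.3 0.85 0 1; 0 0 0 0.3 0.85 0 1",
)

```text
time_s: 10.05
ee_pos: [497.9, 197.0, 204.6]
orientation: [0.131, 0.991, -0.001, -0.001]
ft_force: [0.3, 0.7, -2.6]
opening: 19.4
grip_force: 61.0
```

Request:
jog_arm(
  motion="0 0 0 0.3 0.8 0 1; 0 0 0 0.3 0.7 0 1; 0 0 0 0.1 0.3 0 1; 0 0 0 0 0 0 1; 0 0 0 0 0 0 1",
)

```text
time_s: 10.55
ee_pos: [490.4, 270.0, 204.2]
orientation: [0.132, 0.991, -0.002, -0.001]
ft_force: [0.6, 0.1, -2.3]
opening: 18.8
grip_force: 60.9
```

```bash
python3 -c "
from h import *
go(490.5,303.3,37,75)"
```

```text
turn [-0.03 -0.01 -0.02] shift [0.21 0.8  4.18] [490.4 270.  204.2] 10.55
```

Request:
jog_arm(
  motion="0 0 0 0.1 0.4 0.2 1; 0 0 0 0.11 0.4 0.7 1; 0 0 0 0 0 0.8 1; 0 0 0 0 0 0.8 1; 0 0 0 0 0 0.7 1",
)

```text
time_s: 11.05
ee_pos: [490.6, 303.3, 74.5]
orientation: [0.132, 0.991, -0.002, -0.001]
ft_force: [0.4, -0.7, -2.4]
opening: 19.0
grip_force: 60.9
```

Request:
jog_arm(
  motion="0 0 0 0 0 0.5 1; 0 0 0 0 0 0.2 1; 0 0 0 0 0 0 1; 0 0 0 0 0 0 1",
)

```text
time_s: 11.45
ee_pos: [491.2, 304.3, 48.9]
orientation: [0.132, 0.991, -0.001, -0.0]
ft_force: [0.6, -0.5, -3.1]
opening: 18.9
grip_force: 60.9
```

```bash
python3 -c "
from h import *
go(490.5,303.3,37,75)"
```

```text
turn [-0.01 -0.   -0.02] shift [ 0.01 -0.03  0.3 ] [491.2 304.3  48.9] 11.45
```

Request:
jog_arm(
  motion="0 0 0 0 0 0.15 1; 0 0 0 0 0 0.1 1; 0 0 0 0 0 0.04 1; 0 0 0 0 0 0.02 1; 0 0 0 0 0 0 1",
)

```text
time_s: 11.95
ee_pos: [490.3, 304.4, 36.5]
orientation: [0.131, 0.991, -0.001, -0.001]
ft_force: [-0.7, -1.9, 2.7]
opening: 19.2
grip_force: 61.6
```

The scraper is on the bench (force rose from -2 to +2.7 N). I release and rise.

Request:
jog_arm(
  motion="0 0 0 0 0 0 -1; 0 0 0 0 0 0 -1; 0 0 0 0 0 0 -1; 0 0 0 0 0 0 -1; 0 0 0 0 0 0 -1",
)

```text
time_s: 12.45
ee_pos: [490.4, 304.3, 35.9]
orientation: [0.131, 0.991, -0.001, -0.001]
ft_force: [0.2, -0.5, 0.2]
opening: 85.4
grip_force: 0.0
```

Request:
jog_arm(
  motion="0 0 0 0 0 -0.4 -1; 0 0 0 0 0 -0.7 -1; 0 0 0 0 0 -0.9 -1; 0 0 0 0 0 -0.9 -1; 0 0 -0.7 0 0 -0.9 -1",
)

```text
time_s: 12.95
ee_pos: [490.3, 304.5, 189.2]
orientation: [0.081, 0.997, -0.002, -0.001]
ft_force: [0.7, 0.6, 0.4]
opening: 85.6
grip_force: 0.0
```

```bash
python3 -c "
from h import *
go(576.9,67.2,200,80.73)"
```

```text
turn [-0.02 -0.01 -0.01] shift [-3.09 -5.51 -0.27] [490.3 304.5 189.2] 12.95
```

Request:
jog_arm(
  motion="0 0 0 -0.35 -0.6 0 -1; 0 0 0 -0.45 -0.8 0 -1; 0 0 0 -0.45 -0.8 0 -1; 0 0 0 -0.45 -0.8 0 -1; 0 0 0 -0.45 -0.8 0 -1",
)

```text
time_s: 13.45
ee_pos: [550.6, 139.1, 188.2]
orientation: [0.083, 0.997, -0.001, -0.001]
ft_force: [1.1, -0.2, -0.3]
opening: 85.5
grip_force: 0.0
```

Request:
jog_arm(
  motion="0 0 0 -0.45 -0.8 0 -1; 0 0 0 -0.35 -0.6 0 -1; 0 0 0 -0.1 -0.2 0 -1; 0 0 0 0 0 0 -1; 0 0 0 0 0 0 -1",
)

```text
time_s: 13.95
ee_pos: [574.7, 73.5, 188.2]
orientation: [0.082, 0.997, -0.001, -0.001]
ft_force: [-0.6, 0.7, 0.5]
opening: 85.4
grip_force: 0.0
```

```bash
python3 -c "
from h import *
go(576.9,67.2,150,80.73)"
```

```text
turn [-0.01 -0.02 -0.01] shift [-0.08 -0.15  0.95] [574.7  73.5 188.2] 13.95
```

Request:
jog_arm(
  motion="0 0 0 -0.08 -0.15 0.3 -1; 0 0 0 0 0 0.4 -1; 0 0 0 0 0 0.2 -1; 0 0 0 0 0 0 -1; 0 0 0 0 0 0 -1",
)

```text
time_s: 14.45
ee_pos: [577.3, 65.7, 152.0]
orientation: [0.082, 0.997, -0.001, -0.001]
ft_force: [0.1, 1.0, 0.6]
opening: 85.5
grip_force: 0.0
```

```bash
python3 -c "
from h import *
shot('side','s5');shot('top','t5')
go(576.9,67.2,90,80.73)
a=cv2.imread('pics/s5.png')[90:240,230:370]; b=cv2.imread('pics/t5.png')[140:290,200:340]
cv2.imwrite('pics/c5.png',cv2.resize(np.hstack([a,b]),None,fx=2.8,fy=2.8,interpolation=2))"
```

```text
turn [-0.02 -0.01 -0.02] shift [0.03 0.04 1.57] [577.9  65.4 152.7] 14.55
```

View pics/c5.png

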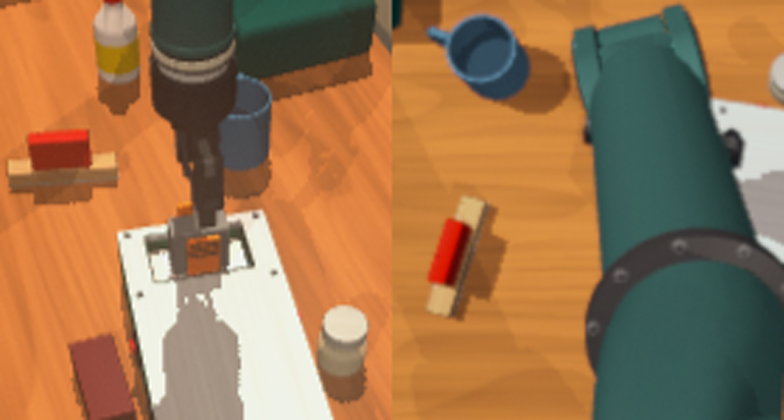

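The scraper stands upright at its old place, and the gripper straddles the cassette. I descend to the catches.

Request:
jog_arm(
  motion="0 0 0 0.03 0.05 0.3 -1; 0 0 0 0 0 0.5 -1; 0 0 0 0 0 0.5 -1; 0 0 0 0 0 0.25 -1; 0 0 0 0 0 0 -1",
)

```text
time_s: 15.05
ee_pos: [575.3, 67.0, 88.7]
orientation: [0.083, 0.997, -0.002, -0.002]
ft_force: [-0.6, 0.0, 0.2]
opening: 85.3
grip_force: 0.0
```

Request:
jog_arm(
  motion="0 0 0 0 0 0 -1; 0 0 0 0 0 0 -1",
)

```text
time_s: 15.25
ee_pos: [577.2, 67.2, 91.1]
orientation: [0.083, 0.997, -0.001, -0.0]
ft_force: [0.1, 0.5, 0.3]
opening: 85.3
grip_force: 0.0
```

```bash
python3 -c "
from h import *
go(576.9,67.2,89,80.73)"
```

```text
turn [-0.01 -0.   -0.03] shift [ 0.01 -0.    0.05] [577.2  67.2  91.1] 15.25
```

Request:
jog_arm(
  motion="0 0 0 0 0 0.05 1; 0 0 0 0 0 0 1; 0 0 0 0 0 0 1; 0 0 0 0 0 0 1; 0 0 0 0 0 0 1",
)

```text
time_s: 15.75
ee_pos: [577.5, 68.5, 90.7]
orientation: [0.082, 0.997, -0.0, 0.0]
ft_force: [-2.2, 1.6, 15.1]
opening: 32.3
grip_force: 60.1
```

Request:
jog_arm(
  motion="0 0 0 0 0 0 1; 0 0 0 0 0 0 1; 0 0 0 0 0 0 1",
)

```text
time_s: 16.05
ee_pos: [577.5, 68.5, 90.7]
orientation: [0.082, 0.997, -0.0, 0.0]
ft_force: [-3.3, 2.0, 15.2]
opening: 32.7
grip_force: 60.0
```

The opening reads 32.5 mm, not about 40, and there is a 15 N upward reaction, so I look closely.

```bash
python3 -c "
from h import *
shot('side','s6')
print(status.state()['wrist_torque'])
b=cv2.imread('pics/s5.png')[150:200,260:340];a=cv2.imread('pics/s6.png')[150:200,260:340]
cv2.imwrite('pics/c6.png',cv2.resize(np.vstack([a,b]),None,fx=6,fy=6,interpolation=2))"
```

```text
[0.3090791  0.65657901 0.12049486]
```

View pics/c6.png

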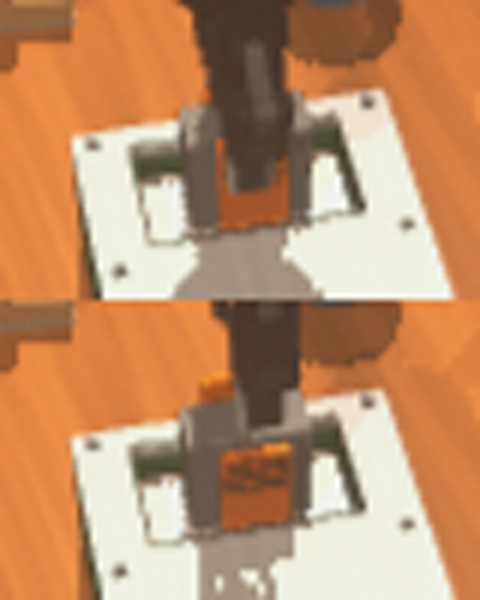

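The finger sits squarely on the catch, so both catches are pressed in. I start a slow lift.

Request:
jog_arm(
  motion="0 0 0 0 0 -0.15 1; 0 0 0 0 0 -0.2 1; 0 0 0 0 0 -0.2 1; 0 0 0 0 0 -0.2 1; 0 0 0 0 0 0 1",
)

```text
time_s: 16.6
ee_pos: [577.3, 67.0, 119.4]
orientation: [0.083, 0.997, -0.001, 0.0]
ft_force: [0.6, 0.8, -3.2]
opening: 31.9
grip_force: 61.1
```

The tool carries 3.2 N more with no jam, so the cassette is free. I continue the lift.

Request:
jog_arm(
  motion="0 0 0 0 0 -0.3 1; 0 0 0 0 0 -0.5 1; 0 0 0 0 0 -0.5 1; 0 0 0 0 0 -0.4 1; 0 0 0 0 0 -0.3 1",
)

```text
time_s: 17.1
ee_pos: [576.9, 67.3, 199.8]
orientation: [0.083, 0.997, -0.001, -0.0]
ft_force: [0.5, 0.4, -3.9]
opening: 31.9
grip_force: 61.1
```

Request:
jog_arm(
  motion="0 0 0 0 0 -0.15 1; 0 0 0 0 0 0 1; 0 0 0 0 0 0 1; 0 0 0 0 0 0 1; 0 0 0 0 0 0 1",
)

```text
time_s: 17.6
ee_pos: [576.1, 67.2, 203.5]
orientation: [0.083, 0.997, -0.001, -0.002]
ft_force: [-0.1, -0.3, -3.3]
opening: 31.9
grip_force: 61.1
```

```bash
python3 -c "
from h import *
shot('side','s7')
a=cv2.imread('pics/s7.png')[100:320,220:400]
cv2.imwrite('pics/c7.png',cv2.resize(a,None,fx=2.7,fy=2.7,interpolation=2)); go(576.9,67.2,200,80.73)"
```

```text
turn [-0.02 -0.02 -0.03] shift [-0.02  0.    0.09] [576.3  67.2 203.6] 17.65
```

View pics/c7.png

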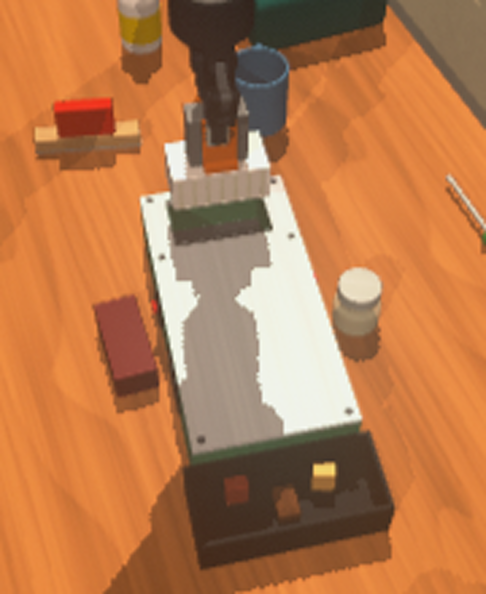

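The cassette is out of its well (white foot at crop (220,180)), the chips are in the trough and the scraper is upright. I check the cassette's height, then hand in.

```bash
python3 -c "
from h import *
w=world(load('s7'))
for v in range(160,180,2): print(v,w[v,300].round(0))
z=w[158:178,285:316].reshape(-1,3); m=(abs(z[:,1]-40)<25)&(z[:,2]>80); print('low z',np.nanmin(z[m],0))"
```

```text
160 [570.  45. 182.]
162 [nan nan nan]
164 [569.  43. 169.]
166 [569.  42. 161.]
168 [568.  40. 156.]
170 [568.  41. 147.]
172 [570.  46. 134.]
174 [568.  40. 132.]
176 [592. 109.  44.]
178 [592. 109.  34.]
low z [526.52199845  33.14165966 126.46777087]
```

The underside is about 126 mm above the bench, 51 mm above the deck.

```bash
python3 -c "
from h import *
print(order.finish_job())"
```

```text
the job is handed in; nothing more can be done
None
```

The job is handed in (no verdict returned): all three chips are in the trough, the scraper is upright on the bench, and the cassette is held pinched with its underside about 5 cm above the deck, at 17.7 s.

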